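Pack the centrifuge accessory caddy

ROBOT

A 7-joint arm with a two-finger parallel gripper is mounted at the origin on the work surface. World frame = base frame: x ahead of the robot, y to its left, z up, the work surface at z = 0. Lengths are in m, angles in rad, forces in N, time in s.
With the tool pointing down it reaches from about 0.4 to 0.85 m from the base axis. Payload 4.5 kg.
Tool frame: the origin (TCP) lies on the centre line of the jaws, within the pads' length; the fingertips stand 17 mm ahead of it and the grasp point (between the pads) lies 2 mm behind it (r.tip_reach is the distance from the TCP to the fingertips, in m); z points along the fingers, y is the line along which they close (so a half turn about z gives the same grasp; the last joint's range is limited). The gripper opens to 88 mm and grips with 3 to 60 N. Pads are 18 mm wide; open, the fingers measure 123 mm over their backs; the gripper's body (75 mm by 187 mm) begins 45 mm behind the grasp point.
Start: joints at [-1.15, 0.689, -0.195, 1.565, 0.157, 0.902, -0.215], TCP at [0.236, 0.579, 0.256] pointing down, gripper open.
Joint ranges: [-3.01, 3.01], [-0.46, 2.08], [-1.47, 1.51], [0.13, 2.56], [-1, 4.14], [0.04, 2.09], [-2.66, 2.66]. Speed limits (rad/s): [2.57, 2.57, 3.14, 3.14, 3.14, 3.14, 3.14].

INTERFACE

Orientations are given as a unit quaternion [x, y, z, w].
In Python, from plant import r gives the robot as it stands.
- The arm moves only by the tool step_arm, never from a script. Its argument "steps" is a list of rows, each a list of 7 numbers: the shift along the tool's x, y, z in cm, then the turn, a rotation vector about the tool's x, y, z in degrees, then the gripper's target within -1 to 1 (shut at 1, half-way at 0, fully open at -1). A call has 1 to 8 rows; each row shifts and turns the commanded pose from where the row before left it, along the tool's axes as they then stand; what a row does not reach is not made up. A row lasts 1/8 s, in which the tool goes at most 62.5 mm and 10.7 degrees, less where a joint would pass 70% of its speed; a pose out of reach is approached as far as the arm can. A call with a gripper value outside its range is refused whole. The fingers move at their own pace and stop on an object; "force" is the grip in N (left out, the last holds). Time passes only in rows, so rows that do not move let the fingers close. It gives the time, the measured TCP pose, the force, the opening and the grip force at its end, in the units of the state.
- r.get_state(): the state, without advancing time (a new reading comes with each control period).
- r.snapshot(name): name is "scene" or "top"; returns a dict with "pixels" (420x560x3 uint8, red, green, blue), "fx", "fy", "cx", "cy" (pixels), "cam_to_world" (4x4, takes a point from camera to world coordinates). Camera axes: x right, y down, z forward; pixel columns grow to the right and rows downward; lengths in m; the calibration is good to about 2 mm. A picture is of the moment at which its call begins. There is no depth.
- r.finish_job(): hands the job in; it is judged then, once.
The state is a dict: "clock": time; "q": joint angles; "qd": joint speeds; "joint_torque": joint torques, N m; "tool_pos": TCP position; "eef_rot": TCP orientation; "contact_force": force on the tool from outside, world axes, zero at the start; "moment": the same for the moment, N m; "opening": opening from 0.0 (shut) to 1.0 (fully open); "finger_force": force on a finger pad.
Only numpy, scipy, OpenCV 4.12 (cv2) and the standard library are available. Lean on these libraries where they do the work, as an engineer would, in place of code of your own. Each camera call takes 0.05 s, during which the arm holds its last target. There are 200 camera calls.

TASK

Pack the centrifuge's black accessory caddy. The drive hub with its two keyways directly opposite each other belongs in it: first try this hub on the keyed spindle, seating it fully home on the foot, then stand it in the caddy's longest bay, and stand the three open-bored tube sleeves upright in the other bays, one to a bay, in order of size with the largest next to the hub. Leave the hub with keyways at a right angle, the solid plug, the tube rack and the jar where they are.

Things in the scene. Friction and masses are not known exactly. Their poses are not given: they have to be found in the camera images.
- hub_center (a point): The drive hub that belongs: aluminium ring, 60 mm across, 44 high, loose, upright. 24 mm through bore with two keyways (slots 14 mm wide, out to 23.5 mm from the axis) directly opposite each other, on its +x and -x axes. Point: its centre, 22 mm above its underside; z up. A half turn makes no difference. 0.1 to 0.2 kg.
- other_hub_center (a point): Look-alike drive hub, same ring and size (60 mm across, 44 high), but its two keyways stand at a right angle to each other (on its +x and +y axes), so it does not fit the spindle. Leave it. Point: its centre, 22 mm above its underside.
- large_sleeve_center (a point): Large tube sleeve: white plastic, loose, upright, 50 mm high; its top 12 mm is a flange 46 mm across, the body below is 38 mm across; open 28 mm bore. Point: its centre, 25 mm above its underside, so the middle of the flange is 19 mm above this point; z up. 40 to 70 g.
- medium_sleeve_center (a point): Medium tube sleeve: as the large one, 50 mm high, flange 38 mm across, body 32 mm, open 18 mm bore. Point: its centre, 25 mm above its underside; flange middle 19 mm above it.
- small_sleeve_center (a point): Small tube sleeve: as the large one, 50 mm high, flange 30 mm across, body 24 mm, open 10 mm bore. Point: its centre, 25 mm above its underside; flange middle 19 mm above it.
- plug_center (a point): Look-alike: white blanking plug of the medium sleeve's outer size (50 mm high, flange 38 mm across) but solid, with a closed flat top and no bore. Leave it. Point: its centre, 25 mm above its underside.
- spindle: Keyed spindle, fixed: round black foot 80 mm across, 20 high; on it an upright steel post 16 mm thick, top 50 mm above the bench, last 5 mm tapered. Two keys 7 mm wide reach 20.5 mm from the axis along +x and -x, up to 38 mm above the bench (to 15.5 mm up to 43). Origin: centre of the underside; z up. A hub is fully home when it rests on the foot, keyways over the keys (3.5 mm play each side).
- caddy: Accessory caddy, black tray fixed to the bench, 88 (x) by 290 mm (y); walls and dividers 4 mm thick, 20 high; floor 4 thick. Origin: centre of its underside; z up. Four bays in a row along y, each 80 wide in x, centred at x = 0: hub's bay 84 long, centred at y = +99 mm; then three 62 long, at y = +22 (large sleeve), -44 (medium) and -110 mm (small).
- tube_rack: Bystander: blue rack of small capped tubes, 60 x 100 mm, 55 high, loose. Origin: centre of its underside.
- jar: Bystander: amber jar with white cap, 56 mm across, 75 high, loose. Origin: centre of its underside.
Not all that is in view belongs to the job. Leave any blue look-alike of the part that bears hub_center alone. Leave any purple look-alike of the part that bears medium_sleeve_center alone.

How it is judged:
By the outcome, as a careful person would: the job done as asked, in the order asked, and still so for the second after the job is handed in, with the robot touching nothing.
It also fails if it takes over 106 s, if anything falls off the work surface, if the arm or the gripper's body presses on something with over 40 N, if the wrist force passes 120 N, or if a joint passes its speed limit or range.

## Working session

There is one attempt and no reset: what is moved stays moved. The work goes in short steps, Python scripts to look and compute and a tool call to move; the robot and the scene stay as the last step left them, time stands still between calls to the robot, and variables do not carry over. Pictures are saved under pics/ and viewed, at most 14 in all, crops included, and the job is handed in when it is done.

Besides the shell and the picture viewer there is one more tool, called after ">>>" by a JSON object that holds its "method" and its "body". step_arm: Moves the arm, as the interface text tells. Its arguments: {"type":"object","properties":{"steps":{"type":"array","items":{"type":"array","items":{"type":"number"}}},"force":{"type":"number"}},"required":["steps"]}

```bash
mkdir -p pics
cat > h.py <<'E'
import numpy as np, cv2
from plant import r
def snap(cam,name=None):
    s=r.snapshot(cam)
    if name: cv2.imwrite(f'pics/{name}.png',cv2.cvtColor(np.asarray(s['pixels']),cv2.COLOR_RGB2BGR))
    return s
def back(s,u,v,z):
    T=np.array(s['cam_to_world']); d=T[:3,:3]@np.array([(u-s['cx'])/s['fx'],(v-s['cy'])/s['fy'],1.])
    return T[:3,3]+d*(z-T[2,3])/d[2]
def proj(s,p):
    T=np.array(s['cam_to_world']); c=T[:3,:3].T@(np.array(p)-T[:3,3]); return s['fx']*c[0]/c[2]+s['cx'],s['fy']*c[1]/c[2]+s['cy']
E
python3 - <<'E'
from h import *
for c in('scene','top'):
    s=snap(c,c+'0'); print(c,s['fx'],s['cx'],s['cy'],np.round(s['cam_to_world'],3).tolist())
st=r.get_state(); print(st)
E
```

```text
scene 438.15487718875175 278.0757995027693 205.76157688702204 [[-0.424, 0.774, -0.47, 1.05], [0.906, 0.367, -0.212, 0.229], [0.008, -0.516, -0.857, 0.988], [0.0, 0.0, 0.0, 1.0]]
top 514.0030533924613 284.4651851359421 215.90734132255807 [[0.014, -0.993, 0.121, 0.357], [-1.0, -0.016, -0.017, 0.009], [0.019, -0.121, -0.992, 1.39], [0.0, 0.0, 0.0, 1.0]]
{'clock': 0.1, 'q': array([-1.150174  ,  0.68992196, -0.19452082,  1.56619047,  0.15729433,
        0.90248975, -0.21511835]), 'qd': array([ 0.00016674, -0.00342859, -0.00123934, -0.00244561,  0.0014192 ,
        0.00136763,  0.00208398]), 'joint_torque': array([-3.34271477e-03, -5.28500926e+01, -1.27184965e+00, -1.53839689e+01,
       -5.27312513e-02,  1.92580272e-03,  3.35993309e-05]), 'tool_pos': array([0.23562048, 0.57832892, 0.25498979]), 'eef_rot': array([ 1.92183501e-01,  9.81358673e-01, -8.03353934e-04, -1.02491767e-04]), 'contact_force': array([ 0.52181068,  0.38390089, -0.08135827]), 'moment': array([ 0.0759954 , -0.04730811, -0.03036683]), 'finger_force': 0.0, 'opening': 0.9995267243648679}
```

View pics/scene0.png

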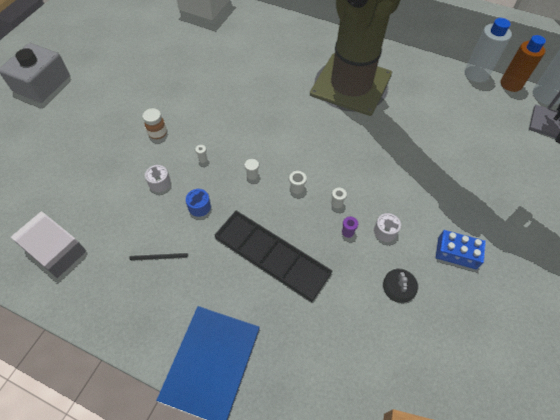

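View pics/top0.png

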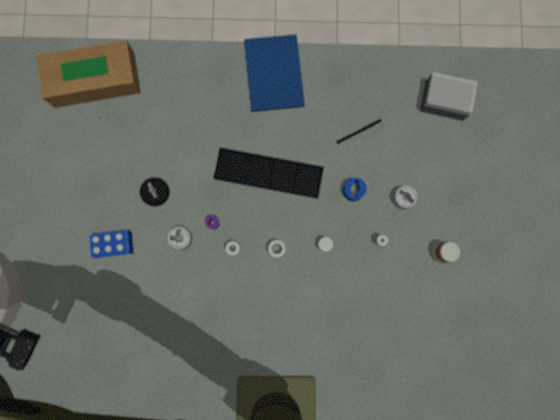

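The scene shows the arm, the caddy, two grey hubs and the small parts. In the top view these are hubs at (405,196) and (179,238), the spindle at (154,191), sleeves at (276,248), (232,248) and (381,240), the plug at (325,243) and the caddy at (268,173). I'll zoom in.

Run:
```python
import cv2,numpy as np
t=cv2.imread('pics/top0.png');s=cv2.imread('pics/scene0.png')
def c(im,u,v,h=22): return cv2.resize(im[v-h:v+h,u-h:u+h],(264,264),interpolation=cv2.INTER_CUBIC)
m=np.vstack([np.hstack([c(t,405,196),c(t,179,238),c(t,154,191)]),np.hstack([c(s,157,179),c(s,388,227),c(s,401,285)])])
cv2.imwrite('pics/m1.png',m)
m=np.hstack([cv2.resize(t[140:270,205:335],(520,520),interpolation=cv2.INTER_CUBIC),np.vstack([c(t,381,240),c(t,325,243)])[:520]])
cv2.imwrite('pics/m2.png',m)
```

```text
(no output)
```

View pics/m1.png

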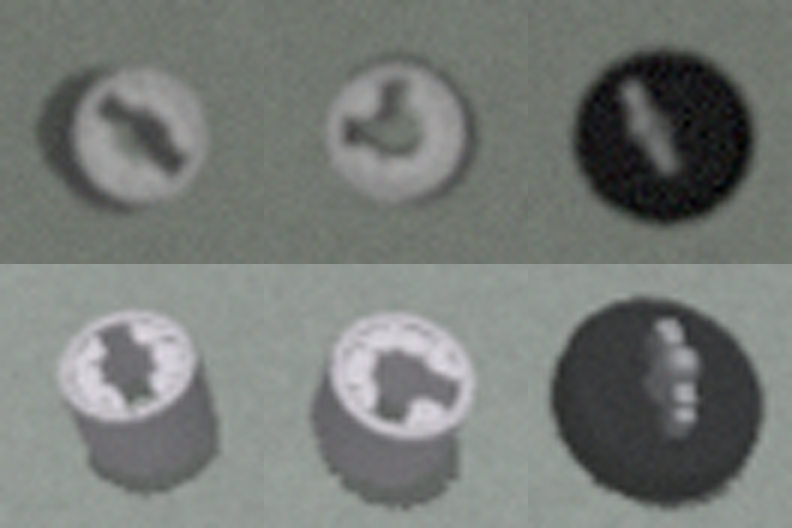

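View pics/m2.png

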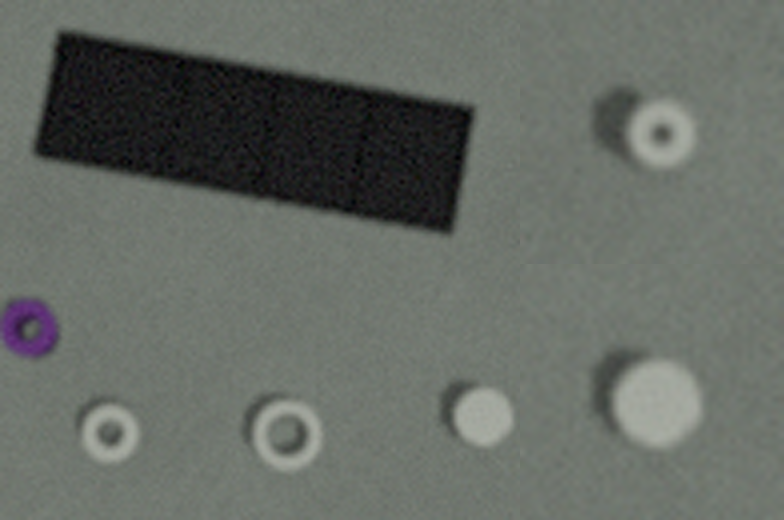

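The top view's (405,196) hub has opposite keyways, so it is the one. The caddy dividers appear at m2 x≈190/268/365, which suggests the longest bay is on the image left. Next, measure.

```bash
cat >> h.py <<'E'
def blob(s,u,v,h,thr,z,dark=False):
    """centre (world, at height z) and size of the bright/dark blob nearest a pixel"""
    g=cv2.cvtColor(np.asarray(s['pixels']),cv2.COLOR_RGB2GRAY); u,v=int(round(u)),int(round(v))
    p=cv2.resize(g[v-h:v+h,u-h:u+h],None,fx=8,fy=8,interpolation=cv2.INTER_CUBIC)
    p=cv2.GaussianBlur(p,(0,0),3)
    m=((p<thr) if dark else (p>thr)).astype(np.uint8)
    cs,_=cv2.findContours(m,cv2.RETR_EXTERNAL,cv2.CHAIN_APPROX_NONE)
    c=cv2.convexHull(max(cs,key=cv2.contourArea)); (x,y),ax,an=cv2.fitEllipse(c)
    U,V=(x+.5)/8-.5+u-h,(y+.5)/8-.5+v-h
    return back(s,U,V,z),(U,V),np.array(ax)/8,p
E
python3 - <<'E'
from h import *
t=snap('top');s=snap('scene')
print(np.asarray(t['pixels'])[196-15:196+16:2,405].mean(1).astype(int),np.asarray(t['pixels'])[248,220:246].mean(1).astype(int),np.asarray(s['pixels'])[179-15:179+8,157].mean(1).astype(int))
for n,u,v,z,us,vs in [('hub',405,196,.044,157,173),('other',179,238,.044,388,223),('L',276,248,.05,298,179),('M',232,248,.05,339,193),('S',381,240,.05,201,150),('plug',325,243,.05,252,164)]:
    a=blob(t,u,v,18,142,z); b=blob(s,us,vs,18,185,z)
    print(n,a[0].round(4),a[2].round(1),b[0].round(4),b[2].round(1))
a=blob(t,154,191,24,75,.01,True);b=blob(s,401,285,24,85,.01,True)
print('spin',a[0].round(4),a[1],a[2],b[0].round(4),b[2])
# caddy corners in top
g=cv2.cvtColor(np.asarray(t['pixels']),cv2.COLOR_RGB2GRAY)
m=np.zeros_like(g);m[140:205,205:335]=(g[140:205,205:335]<70)
cs,_=cv2.findContours(m,cv2.RETR_EXTERNAL,cv2.CHAIN_APPROX_NONE);c=max(cs,key=cv2.contourArea)
R=cv2.minAreaRect(c);B=cv2.boxPoints(R);print('caddy',R);P=np.array([back(t,*q,.015) for q in B]);print(P.round(4),P.mean(0).round(4))
for i in range(4): print(np.linalg.norm(P[i]-P[i-1]).round(4),end=' ')
# profile along the long axis (scene+top) to find dividers
e=[P[i]-P[i-1] for i in range(4)];L=max(e,key=np.linalg.norm);L/=np.linalg.norm(L);L*=np.sign(L[1]);W=np.array([-L[1],L[0],0]);C=P.mean(0);C[2]=.02
print('\naxis',L)
for S in(t,s):
    g=cv2.cvtColor(np.asarray(S['pixels']),cv2.COLOR_RGB2GRAY).astype(np.float32)
    pr=[]
    for d in np.arange(-.15,.151,.003):
        pr.append(np.mean([cv2.remap(g,np.float32([[q[0]]]),np.float32([[q[1]]]),1)[0,0] for w in np.linspace(-.03,.03,25) for q in [proj(S,C+d*L+w*W)]]))
    print(np.round(pr).astype(int).tolist())
E
```

```text
[116 114 124 139 159 139  78  80  93 114 140 156 154 120 102 109] [111 112 115 109 105 123 152 160 155 118  91 100  90  87  82 108 146 162
 155 139 116 106 107 112 114 113] [159 189 186 191 186 169 129 114 111 110 115 111 101 100 103 121 152 167
 164 127 110 111 115]
hub [ 0.5721 -0.3301  0.044 ] [12.2 18.6] [ 0.5716 -0.3267  0.044 ] [10.6 13.9]
other [0.46   0.2626 0.044 ] [19.7 21.3] [0.4607 0.2627 0.044 ] [19.  23.1]
L [0.4346 0.0051 0.05  ] [16.6 16.9] [0.4352 0.0057 0.05  ] [13.5 16.8]
M [0.4336 0.1207 0.05  ] [13.3 13.7] [0.4346 0.1212 0.05  ] [11.4 14. ]
S [ 0.4611 -0.2718  0.05  ] [10.4 10.4] [ 0.4611 -0.271   0.05  ] [7.8 9.9]
plug [ 0.4485 -0.1228  0.05  ] [13.8 14. ] [ 0.4484 -0.1225  0.05  ] [10.8 13.6]
spin [0.5862 0.339  0.01  ] (154.16541862487793, 191.4123878479004) [29.19240189 30.09553146] [0.5894 0.3393 0.01  ] [32.65048218 35.72768021]
caddy ((268.03302001953125, 172.52508544921875), (106.38703155517578, 32.31658935546875), 10.684913635253906)
[[ 0.6235  0.1812  0.015 ]
 [ 0.712   0.1676  0.015 ]
 [ 0.6623 -0.1189  0.015 ]
 [ 0.5743 -0.103   0.015 ]] [0.643  0.031
[... 197 characters left out ...]
6, 28, 29, 28, 28, 27, 27, 27, 28, 28, 26, 27, 27, 28, 27, 27, 26, 24, 23, 21, 25, 27, 27, 25, 27, 26, 26, 26, 27, 26, 26, 26, 25, 25, 27, 25, 26, 26, 25, 22, 22, 21, 26, 26, 26, 25, 25, 26, 25, 24, 25, 26, 25, 25, 25, 26, 26, 25, 24, 26, 23, 24, 25, 25, 23, 26, 23, 21, 19, 40, 83, 112, 119]
[149, 128, 76, 50, 47, 49, 56, 59, 58, 58, 58, 59, 59, 59, 58, 58, 58, 58, 58, 58, 57, 58, 58, 56, 55, 48, 45, 48, 56, 58, 58, 57, 57, 57, 58, 58, 58, 58, 57, 57, 57, 58, 58, 57, 57, 56, 54, 45, 44, 50, 57, 57, 57, 58, 57, 57, 57, 56, 57, 58, 57, 57, 58, 57, 58, 58, 57, 56, 53, 46, 47, 55, 57, 58, 58, 57, 58, 58, 58, 58, 58, 58, 58, 59, 58, 59, 59, 59, 59, 59, 59, 60, 59, 59, 60, 60, 58, 58, 56, 88, 134]
```

```bash
cat >> h.py <<'E'
from scipy.optimize import minimize
def samp(S,P):
    T=np.array(S['cam_to_world']); c=(np.asarray(P)-T[:3,3])@T[:3,:3]
    g=S.setdefault('g',cv2.GaussianBlur(cv2.cvtColor(np.asarray(S['pixels']),cv2.COLOR_RGB2GRAY),(0,0),.6).astype(np.float32))
    return cv2.remap(g,(S['fx']*c[:,0]/c[:,2]+S['cx']).astype(np.float32)[None],(S['fy']*c[:,1]/c[:,2]+S['cy']).astype(np.float32)[None],1)[0]
A=np.linspace(0,2*np.pi,120,endpoint=False)
def ring(xy,rs,z): return np.concatenate([np.c_[xy[0]+q*np.cos(A),xy[1]+q*np.sin(A),0*A+z] for q in rs])
def fit(S,xy,R,z,sg=1):
    f=lambda p:-sg*(samp(S,ring(p,[R-.002,R-.004],z)).mean()-samp(S,ring(p,[R+.002,R+.004],z)).mean())
    return minimize(f,xy,method='Nelder-Mead',options=dict(initial_simplex=[xy,[xy[0]+.006,xy[1]],[xy[0],xy[1]+.006]])).x
def keyang(S,xy,z,sg,r0=.0135,r1=.0205):
    th=np.radians(np.arange(0,180,2)); q=np.r_[np.linspace(r0,r1,6),-np.linspace(r0,r1,6)]
    v=np.array([sg*samp(S,np.c_[xy[0]+q*np.cos(a),xy[1]+q*np.sin(a),0*q+z]).mean() for a in th]); w=np.clip(v-np.median(v),0,None)
    k=np.argmax(v); d=(np.degrees(th)-np.degrees(th[k])+90)%180-90; m=abs(d)<40
    return np.degrees(th[k])+(d*w)[m].sum()/w[m].sum()
def rel(x,y,z,yaw=None):
    """shift in tool axes (cm) and turn about tool z (deg) to put TCP at xyz, closing line at yaw deg (mod 180)"""
    from scipy.spatial.transform import Rotation as Ro
    st=r.get_state(); R=Ro.from_quat(st['eef_rot']).as_matrix(); d=R.T@(np.array([x,y,z])-st['tool_pos'])*100
    cur=np.degrees(np.arctan2(R[1,1],R[0,1])); o='' if yaw is None else f'turn {(cur-yaw+90)%180-90:.1f}'
    print('t',round(st['clock'],2),'tool',np.round(st['tool_pos'],4),'yaw',round(cur,1),'tilt',np.round(np.degrees(R[:2,2]),1),'q',np.round(st['q'],2),'shift cm',np.round(d,2),o)
E
python3 - <<'E'
from h import *
t=snap('top');s=snap('scene')
for n,S in(('top',t),('scene',s)):
    h=fit(S,[.568,-.326],.03,.044); p=fit(S,[.588,.339],.04,.02,-1)
    print(n,'hub',h.round(4),keyang(S,h,.044,-1),'spin',p.round(4),keyang(S,p,.038,1),[fit(S,c,R,.05).round(4).tolist() for c,R in(([.4346,.0055],.023),([.434,.121],.019),([.461,-.271],.015))])
E
```

```text
top hub [ 0.5797 -0.3373] 49.36435499037705 spin [0.5847 0.3366] 29.234194290235727 [[0.435, 0.0054], [0.4339, 0.1207], [0.4614, -0.2709]]
scene hub [ 0.5796 -0.3373] 49.99543331451551 spin [0.5931 0.3378] 17.343637515507236 [[0.4353, 0.0056], [0.4347, 0.121], [0.4612, -0.2709]]
```

```bash
cat > sp.py <<'E'
from h import *
def hull(S,p,rz): 
    P=np.concatenate([ring(p,[R],z) for R,z in rz]); return cv2.convexHull(np.float32([proj(S,q) for q in P]))
def cen(c): m=cv2.moments(c); return np.array([m['m10']/m['m00'],m['m01']/m['m00']]),m['m00']
def spin(S,u,v,thr,h=24):
    g=cv2.cvtColor(np.asarray(S['pixels']),cv2.COLOR_RGB2GRAY)
    p=cv2.resize(g[v-h:v+h,u-h:u+h],None,fx=8,fy=8,interpolation=cv2.INTER_CUBIC)
    cs,_=cv2.findContours((p<thr).astype(np.uint8),cv2.RETR_EXTERNAL,cv2.CHAIN_APPROX_NONE)
    c=cv2.convexHull(max(cs,key=cv2.contourArea)); c=(c+.5)/8-.5+np.array([u-h,v-h]); c0,a0=cen(c.astype(np.float32))
    f=lambda x:np.sum((cen(hull(S,x,[(.04,0),(.04,.02)]))[0]-c0)**2)
    x=minimize(f,[.588,.339],method='Nelder-Mead',options=dict(initial_simplex=[[.588,.339],[.595,.339],[.588,.346]])).x
    return x,a0,cen(hull(S,x,[(.04,0),(.04,.02)]))[1]
if __name__=='__main__':
    t=snap('top');s=snap('scene')
    for S,u,v,th in((t,154,191,(55,70,85)),(s,401,285,(70,85,100))):
        for k in th:
            x,a,b=spin(S,u,v,k); print(x.round(4),a,b,[round(keyang(S,x,z,1),1) for z in(.036,.038,.04)])
    out=[]
    x=[.589,.339]
    for S,u,v,P,l in((t,154,191,x,[(.04,.02),(.04,0),(.008,.05),(.008,.02)]),(s,401,285,x,[(.04,.02),(.04,0),(.008,.05),(.008,.02)]),(t,405,196,[.5797,-.3373],[(.03,.044),(.03,0)])):
        h=24;im=cv2.cvtColor(np.asarray(S['pixels']),cv2.COLOR_RGB2BGR)[v-h:v+h,u-h:u+h];im=cv2.resize(im,(264,264),interpolation=cv2.INTER_CUBIC);im=cv2.convertScaleAbs(im,alpha=1.3)
        for (R,z),col in zip(l,[(0,255,0),(0,255,255),(0,0,255),(255,100,0)]):
            c=np.float32([proj(S,q) for q in ring(P,[R],z)]);c=((c-[u-h,v-h]+.5)*5.5).astype(np.int32);cv2.polylines(im,[c],True,col,1)
        out.append(im)
    cv2.imwrite('pics/m3.png',np.hstack(out))
E
python3 sp.py
```

```text
[0.5861 0.3386] 643.890625 742.5776765511837 [np.float64(28.4), np.float64(28.2), np.float64(28.2)]
[0.5861 0.3387] 676.15625 742.5927501688711 [np.float64(28.3), np.float64(28.2), np.float64(28.1)]
[0.5861 0.3388] 713.3125 742.5997153890785 [np.float64(28.3), np.float64(28.2), np.float64(28.1)]
[0.589  0.3388] 884.765625 992.315827273298 [np.float64(23.8), np.float64(24.6), np.float64(25.1)]
[0.5891 0.3389] 919.484375 992.4436974837445 [np.float64(23.7), np.float64(24.5), np.float64(25.1)]
[0.589 0.339] 949.59375 992.4918998973444 [np.float64(23.7), np.float64(24.6), np.float64(25.1)]
```

View pics/m3.png

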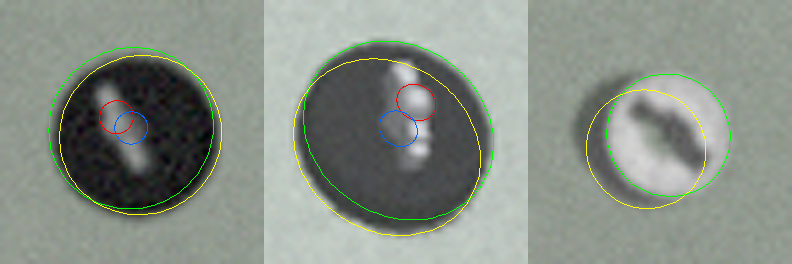

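The overlay fits. The spindle is at about (0.588, 0.339) with its keys at about 27°. The hub is at (0.580, -0.337) with its keyways at about 49.7°. Now head to the hub.

```bash
python3 -c "
from h import *
rel(.5797,-.3373,.15,0)"
```

```text
t 0.4 tool [0.2357 0.5788 0.2556] yaw 67.8 tilt [-0. -0.] q [-1.15  0.69 -0.19  1.57  0.16  0.9  -0.22] shift cm [-66.41 -71.87  10.57] turn 67.8
```

>>> {"method": "step_arm", "body": {"steps": [[-4,-4.3,0,0,0,0,-1],[-4,-4.3,0,0,0,0,-1],[-4,-4.3,0,0,0,0,-1],[-4,-4.3,0,0,0,0,-1],[-4,-4.3,0,0,0,0,-1],[-4,-4.3,0,0,0,0,-1],[-4,-4.3,0,0,0,0,-1],[-4,-4.3,0,0,0,0,-1]], "force": 25}}

```text
clock: 1.4
tool_pos: [0.4031, 0.138, 0.256]
eef_rot: [0.192, 0.981, 0.0, 0.001]
contact_force: [1.2, -0.4, -0.4]
opening: 1.004
finger_force: 0.0
```

>>> {"method": "step_arm", "body": {"steps": [[-4,-4.3,0,0,0,0,-1],[-4,-4.3,0,0,0,0,-1],[-4,-4.3,0,0,0,0,-1],[-4,-4.3,0,0,0,0,-1],[-4,-4.3,1,0,0,0,-1],[-4,-4.3,1,0,0,0,-1],[-4,-4.3,1,0,0,0,-1],[-4,-4.3,1,0,0,0,-1]]}}

```text
clock: 2.4
tool_pos: [0.5696, -0.3016, 0.2155]
eef_rot: [0.192, 0.981, 0.0, 0.0]
contact_force: [0.9, 0.3, 0.7]
opening: 1.003
finger_force: 0.0
```

>>> {"method": "step_arm", "body": {"steps": [[0,0,0.8,0,0,9.7,-1],[0,0,0.8,0,0,9.7,-1],[0,0,0.8,0,0,9.7,-1],[0,0,0.8,0,0,9.7,-1],[0,0,0.8,0,0,9.7,-1],[0,0,0.8,0,0,9.7,-1],[0,0,0.8,0,0,9.6,-1],[0,0,0,0,0,0,-1]]}}

```text
clock: 3.4
tool_pos: [0.5687, -0.2993, 0.1591]
eef_rot: [0.706, 0.708, -0.0, -0.001]
contact_force: [0.1, -0.6, 0.5]
opening: 1.002
finger_force: 0.0
```

```bash
python3 -c "
from h import *
rel(.5797,-.3373,.036,0)"
```

```text
t 3.4 tool [ 0.5687 -0.2993  0.1591] yaw 0.2 tilt [-0.1  0. ] q [ 0.38  0.83  0.05  1.6  -0.06  0.72  0.47] shift cm [-3.81  1.1  12.31] turn 0.2
```

>>> {"method": "step_arm", "body": {"steps": [[-3.8,1.1,2,0,0,0,-1],[0,0,4,0,0,0,-1],[0,0,0,0,0,0,-1]]}}

```text
clock: 3.78
tool_pos: [0.5779, -0.3367, 0.0972]
eef_rot: [0.706, 0.708, -0.001, -0.003]
contact_force: [-0.6, -0.6, 0.5]
opening: 1.0
finger_force: 0.0
```

```bash
python3 -c "
from h import *
rel(.5797,-.3373,.036,0)
s=snap('scene')
cv2.imwrite('pics/m4.png',cv2.resize(cv2.cvtColor(s['pixels'],cv2.COLOR_RGB2BGR)[110:240,80:240],(640,520),interpolation=cv2.INTER_CUBIC))"
```

```text
t 3.77 tool [ 0.5779 -0.3367  0.0972] yaw 0.2 tilt [-0.3  0.2] q [ 0.44  0.95  0.04  1.53 -0.06  0.67  0.51] shift cm [-0.08  0.21  6.12] turn 0.2
```

View pics/m4.png

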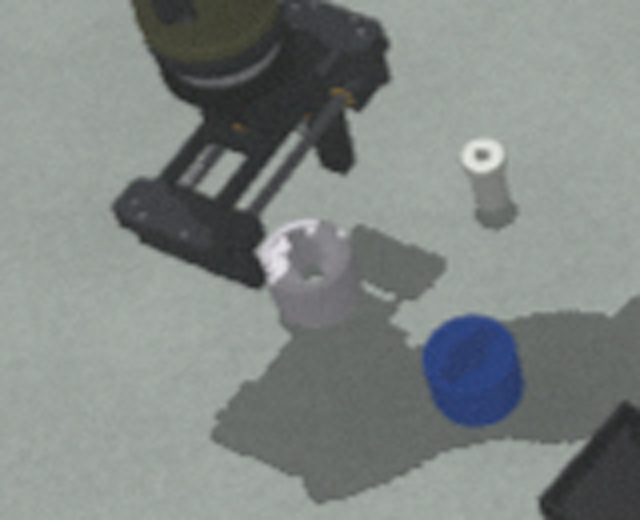

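The gripper straddles the hub at crop (312,262). Descend and grip.

>>> {"method": "step_arm", "body": {"steps": [[0,0.2,3,0,0,0,-1],[0,0,2,0,0,0,-1],[0,0,1.1,0,0,0,-1],[0,0,0,0,0,0,1],[0,0,0,0,0,0,1],[0,0,0,0,0,0,1],[0,0,0,0,0,0,1],[0,0,0,0,0,0,1]], "force": 25}}

```text
clock: 4.82
tool_pos: [0.582, -0.338, 0.0395]
eef_rot: [0.707, 0.707, -0.0, 0.0]
contact_force: [-2.5, 0.9, 6.0]
opening: 0.68
finger_force: 25.0
```

```bash
python3 -c "
from h import *
rel(.588,.339,.15,-22.7)
print(r.get_state()['opening'])"
```

```text
t 4.83 tool [ 0.582  -0.338   0.0395] yaw 0.0 tilt [ 0. -0.] q [ 0.44  1.03  0.04  1.53 -0.06  0.58  0.51] shift cm [ 67.7    0.64 -11.08] turn 22.7
0.6803004366866849
```

>>> {"method": "step_arm", "body": {"steps": [[0,0,-4,0,0,0,1],[0,0,-6,0,0,0,1],[4,0,-1,0,0,0,1],[6,0,0,0,0,0,1],[6,0,0,0,0,0,1],[6,0,0,0,0,0,1],[6,0,0,0,0,0,1],[6,0,0,0,0,0,1]]}}

```text
clock: 5.82
tool_pos: [0.5817, 0.0044, 0.1485]
eef_rot: [0.707, 0.707, 0.0, 0.0]
contact_force: [0.9, -0.5, -2.1]
opening: 0.681
finger_force: 25.0
```

>>> {"method": "step_arm", "body": {"steps": [[6,0,0,0,0,0,1],[6,0,0,0,0,0,1],[6,0,0,0,0,0,1],[6,0,0,0,0,0,1],[5.5,0.6,0,0,0,0,1],[4,0,0,0,0,7,1],[0,0,0,0,0,8,1],[0,0,0,0,0,7.7,1]]}}

```text
clock: 6.82
tool_pos: [0.5869, 0.3384, 0.148]
eef_rot: [0.833, 0.553, -0.0, -0.0]
contact_force: [0.7, -0.3, -1.8]
opening: 0.675
finger_force: 25.0
```

```bash
python3 -c "
from h import *
rel(.588,.339,.11,-22.7)
print(r.get_state()['opening'])"
```

```text
t 6.83 tool [0.5869 0.3384 0.148 ] yaw -22.8 tilt [-0.  0.] q [-0.75  0.91  0.32  1.5  -0.36  0.79 -0.69] shift cm [0.1  0.08 3.8 ] turn -0.1
0.6748727131892871
```

>>> {"method": "step_arm", "body": {"steps": [[0.1,0.1,2,0,0,0,1],[0,0,2.8,0,0,0,1],[0,0,0,0,0,0,1],[0,0,0,0,0,0,1]]}}

```text
clock: 7.32
tool_pos: [0.5891, 0.3377, 0.1007]
eef_rot: [0.832, 0.555, 0.0, -0.0]
contact_force: [1.3, -0.6, -0.8]
opening: 0.681
finger_force: 25.0
```

```bash
python3 -c "
from h import *
rel(.588,.339,.0595,-22.7)
o=[]
for c,u,v in(('scene',401,270),('top',156,190)):
    s=snap(c);im=cv2.cvtColor(s['pixels'],cv2.COLOR_RGB2BGR)[v-40:v+40,u-40:u+40];im=cv2.resize(im,(400,400),interpolation=cv2.INTER_CUBIC);p=np.array(r.get_state()['tool_pos']);p[2]+=.0045
    c=np.float32([proj(s,q) for q in ring(p,[.03],p[2])]);cv2.polylines(im,[((c-[u-40,v-40]+.5)*5).astype(np.int32)],True,(0,255,0),1);o.append(im)
cv2.imwrite('pics/m5.png',np.hstack(o))"
```

```text
t 7.33 tool [0.5891 0.3377 0.1007] yaw -22.6 tilt [0. 0.] q [-0.73  0.97  0.29  1.51 -0.37  0.71 -0.67] shift cm [ 0.07 -0.16  4.12] turn 0.1
```

View pics/m5.png

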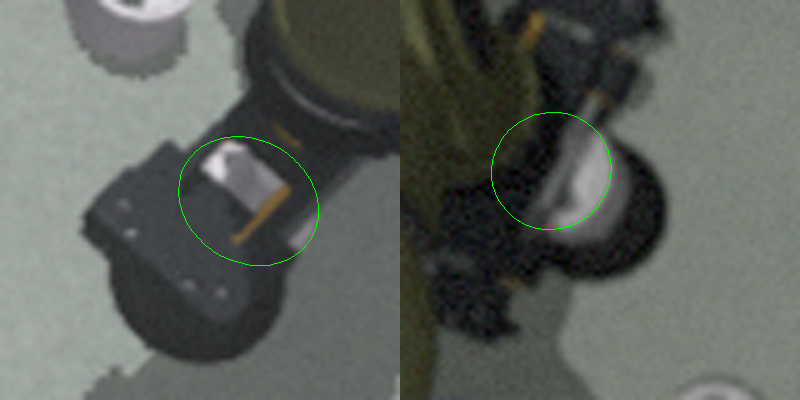

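In the top view the hub's edge lies where predicted, over the foot. Lower it in stages.

>>> {"method": "step_arm", "body": {"steps": [[0.1,-0.1,1,0,0,0,1],[0,0,1,0,0,0,1],[0,0,0,0,0,0,1]]}}

```text
clock: 7.8
tool_pos: [0.5873, 0.3389, 0.0794]
eef_rot: [0.832, 0.555, -0.001, -0.0]
contact_force: [-0.3, 0.1, -2.2]
opening: 0.677
finger_force: 25.0
```

>>> {"method": "step_arm", "body": {"steps": [[0,0,0.5,0,0,0,1],[0,0,0.5,0,0,0,1],[0,0,0,0,0,0,1]]}}

```text
clock: 8.18
tool_pos: [0.5879, 0.339, 0.0702]
eef_rot: [0.832, 0.554, -0.0, -0.0]
contact_force: [-0.1, -0.2, -2.3]
opening: 0.681
finger_force: 25.0
```

```bash
python3 -c "
from h import *
rel(.588,.339,.0595,-22.7)
print(r.get_state()['contact_force'],r.get_state()['moment'])"
```

```text
t 8.18 tool [0.5879 0.339  0.0702] yaw -22.7 tilt [-0. -0.] q [-0.73  1.01  0.28  1.52 -0.39  0.66 -0.67] shift cm [0.   0.   1.07] turn 0.0
[-0.08887902 -0.24774788 -2.25341087] [-0.09950803  0.13039901  0.01616554]
```

It is below the key tops without contact. Continue to the foot.

>>> {"method": "step_arm", "body": {"steps": [[0,0,0.6,0,0,0,1],[0,0,0.4,0,0,0,1],[0,0,0.2,0,0,0,1],[0,0,0,0,0,0,1]]}}

```text
clock: 8.68
tool_pos: [0.5881, 0.3391, 0.0595]
eef_rot: [0.832, 0.554, -0.0, -0.0]
contact_force: [-1.6, -1.3, 3.8]
opening: 0.684
finger_force: 25.0
```

Contact came at the predicted height. Release so it rests on the foot, then regrip.

>>> {"method": "step_arm", "body": {"steps": [[0,0,0,0,0,0,-0.6],[0,0,0,0,0,0,-0.6],[0,0,0,0,0,0,-0.6],[0,0,0,0,0,0,-0.6],[0,0,0,0,0,0,1],[0,0,0,0,0,0,1],[0,0,0,0,0,0,1],[0,0,0,0,0,0,1]]}}

```text
clock: 9.68
tool_pos: [0.5883, 0.3391, 0.0587]
eef_rot: [0.832, 0.554, 0.0, -0.0]
contact_force: [-0.7, 0.6, -0.6]
opening: 0.682
finger_force: 25.0
```

>>> {"method": "step_arm", "body": {"steps": [[0,0,-2,0,0,0,1],[0,0,-3,0,0,0,1],[0,0,-3,0,0,0,1],[0,0,0,0,0,0,1]]}}

```text
clock: 10.18
tool_pos: [0.5903, 0.3398, 0.1423]
eef_rot: [0.832, 0.554, 0.003, 0.0]
contact_force: [0.6, 0.1, -1.4]
opening: 0.68
finger_force: 25.0
```

```bash
python3 -c "
from h import *
rel(.660,.1295,.12,-9.84)"
```

```text
t 10.18 tool [0.5903 0.3398 0.1423] yaw -22.7 tilt [0.3 0.2] q [-0.75  0.92  0.32  1.49 -0.36  0.78 -0.69] shift cm [-16.74  14.52   2.21] turn -12.8
```

>>> {"method": "step_arm", "body": {"steps": [[-4.2,3.6,0,0,0,0,1],[-4.2,3.6,0,0,0,0,1],[-4.2,3.6,0,0,0,0,1],[-4.1,3.7,0,0,0,0,1],[0,0,1,0,0,-6.4,1],[0,0,1,0,0,-6.4,1],[0,0,0,0,0,0,1]]}}

```text
clock: 11.05
tool_pos: [0.6564, 0.129, 0.117]
eef_rot: [0.766, 0.643, -0.001, -0.001]
contact_force: [0.0, -0.3, -0.6]
opening: 0.68
finger_force: 25.0
```

```bash
python3 -c "
from h import *
rel(.660,.1295,.0427,-9.84)"
```

```text
t 11.05 tool [0.6564 0.129  0.117 ] yaw -9.9 tilt [-0.2  0. ] q [-0.36  0.93  0.2   1.53 -0.25  0.71 -0.23] shift cm [0.12 0.38 7.43] turn -0.1
```

>>> {"method": "step_arm", "body": {"steps": [[0.1,0.4,2.5,0,0,0,1],[0,0,2.5,0,0,0,1],[0,0,1.5,0,0,0,1],[0,0,0.7,0,0,0,1],[0,0,0,0,0,0,1]]}}

```text
clock: 11.68
tool_pos: [0.6619, 0.1295, 0.0467]
eef_rot: [0.765, 0.644, -0.0, -0.0]
contact_force: [-0.5, -0.4, -1.5]
opening: 0.682
finger_force: 25.0
```

```bash
python3 -c "
from h import *
rel(.660,.1295,.0427,-9.84)"
```

```text
t 11.68 tool [0.6619 0.1295 0.0467] yaw -9.9 tilt [-0. -0.] q [-0.35  1.03  0.17  1.53 -0.26  0.6  -0.21] shift cm [-0.03 -0.18  0.4 ] turn -0.0
```

>>> {"method": "step_arm", "body": {"steps": [[0,-0.2,0.3,0,0,0,1],[0,0,0.2,0,0,0,1],[0,0,0,0,0,0,1]]}}

```text
clock: 12.05
tool_pos: [0.66, 0.13, 0.0426]
eef_rot: [0.765, 0.644, 0.0, -0.0]
contact_force: [-1.9, 0.5, 3.4]
opening: 0.682
finger_force: 25.0
```

>>> {"method": "step_arm", "body": {"steps": [[0,0,0,0,0,0,-1],[0,0,0,0,0,0,-1],[0,0,0,0,0,0,-1],[0,0,-3,0,0,0,-1],[0,0,-5,0,0,0,-1],[0,0,-2,0,0,0,-1],[0,0,0,0,0,0,-1]], "force": 12}}

```text
clock: 12.92
tool_pos: [0.6608, 0.1299, 0.1429]
eef_rot: [0.765, 0.644, 0.001, 0.001]
contact_force: [0.1, -0.3, -0.8]
opening: 1.0
finger_force: 0.0
```

```bash
python3 -c "
from h import *
rel(.435,.0055,.11,-9.84)"
```

```text
t 12.93 tool [0.6608 0.1299 0.1429] yaw -9.9 tilt [0.2 0. ] q [-0.37  0.9   0.21  1.51 -0.24  0.75 -0.23] shift cm [-16.13 -20.12   3.22] turn -0.0
```

>>> {"method": "step_arm", "body": {"steps": [[-3.2,-4,0,0,0,0,-1],[-3.2,-4,0,0,0,0,-1],[-3.2,-4,0,0,0,0,-1],[-3.2,-4,0,0,0,0,-1],[-3.3,-4.1,1,0,0,0,-1],[0,0,2,0,0,0,-1],[0,0,0,0,0,0,-1]]}}

```text
clock: 13.8
tool_pos: [0.4327, 0.0054, 0.11]
eef_rot: [0.765, 0.644, -0.002, -0.002]
contact_force: [-0.5, 0.7, 0.7]
opening: 0.996
finger_force: 0.0
```

```bash
python3 -c "
from h import *
rel(.435,.0055,.042,-9.84)"
```

```text
t 13.8 tool [0.4327 0.0054 0.11  ] yaw -9.9 tilt [-0.3  0. ] q [-0.15  0.75  0.05  2.25 -0.26  0.15 -0.03] shift cm [0.05 0.26 6.8 ] turn -0.0
```

>>> {"method": "step_arm", "body": {"steps": [[0,0.2,2.8,0,0,0,-1],[0,0,2.5,0,0,0,-1],[0,0,1.3,0,0,0,-1],[0,0,0,0,0,0,-1]]}}

```text
clock: 14.3
tool_pos: [0.4429, 0.006, 0.0502]
eef_rot: [0.765, 0.644, -0.005, -0.004]
contact_force: [0.8, 0.1, -0.6]
opening: 0.999
finger_force: 0.0
```

```bash
python3 -c "
from h import *
rel(.435,.0055,.042,-9.84)"
```

```text
t 14.3 tool [0.4429 0.006  0.0502] yaw -9.9 tilt [-0.7  0. ] q [-0.14  0.89  0.03  2.23 -0.67  0.04  0.38] shift cm [-0.18 -0.76  0.83] turn -0.0
```

Joint 6 has reached its limit close in, with the closing line radial. Back up, turn the closing line tangential and tilt slightly toward the base.

>>> {"method": "step_arm", "body": {"steps": [[0,0,-3,0,0,0,-1],[0,0,-3,0,0,0,-1],[0,0,0,0,0,-10,-1],[0,0,0,0,0,-10,-1],[0,0,0,0,0,-10,-1],[0,0,0,0,0,-10,-1],[0,0,0,0,0,-10,-1],[0,0,0,0,0,-10,-1]]}}

```text
clock: 15.3
tool_pos: [0.4433, 0.0053, 0.1116]
eef_rot: [0.338, 0.941, -0.002, -0.005]
contact_force: [1.2, 0.2, 0.6]
opening: 1.0
finger_force: 0.0
```

>>> {"method": "step_arm", "body": {"steps": [[0,0,0,0,0,-10,-1],[0,0,0,0,0,-10,-1],[0,0,0,0,0,-10,-1],[0,0,0,0,8,0,-1],[0,0,0,0,0,0,-1]]}}

```text
clock: 15.92
tool_pos: [0.446, 0.0046, 0.1112]
eef_rot: [0.087, 0.994, 0.005, -0.072]
contact_force: [1.6, -0.6, 0.9]
opening: 1.007
finger_force: 0.0
```

```bash
python3 -c "
from h import *
rel(.435,.0055,.07,80.2);rel(.435,.0055,.045,80.2)"
```

```text
t 15.93 tool [0.446  0.0046 0.1112] yaw 80.0 tilt [-8.2  1.3] q [-0.02  0.78 -0.11  2.09  0.09  0.42  1.21] shift cm [ 0.49 -0.09  4.24] turn -0.2
t 15.93 tool [0.446  0.0046 0.1112] yaw 80.0 tilt [-8.2  1.3] q [-0.02  0.78 -0.11  2.09  0.09  0.42  1.21] shift cm [ 0.13 -0.08  6.71] turn -0.2
```

>>> {"method": "step_arm", "body": {"steps": [[0.5,0,2.2,0,0,0,-1],[0,0,2,0,0,0,-1],[0,0,0,0,0,0,-1]]}}

```text
clock: 16.3
tool_pos: [0.4306, 0.0072, 0.0698]
eef_rot: [0.085, 0.993, 0.005, -0.076]
contact_force: [0.2, -0.2, -0.0]
opening: 1.001
finger_force: 0.0
```

```bash
python3 -c "
from h import *
rel(.435,.0055,.044,80.2)"
```

```text
t 16.3 tool [0.4306 0.0072 0.0698] yaw 80.2 tilt [-8.6  1.3] q [-0.04  0.85 -0.09  2.14  0.1   0.3   1.2 ] shift cm [-0.85 -0.09  2.48] turn -0.0
```

>>> {"method": "step_arm", "body": {"steps": [[-0.6,-0.1,1.2,0,0,0,-1],[-0.1,0,1.2,0,0,0,-1],[0,0,0,0,0,0,-1]]}}

```text
clock: 16.68
tool_pos: [0.4347, 0.0056, 0.0448]
eef_rot: [0.086, 0.993, 0.005, -0.076]
contact_force: [0.7, 0.4, 0.3]
opening: 1.001
finger_force: 0.0
```

```bash
python3 -c "
from h import *
rel(.435,.0055,.044,80.2)"
```

```text
t 16.68 tool [0.4347 0.0056 0.0448] yaw 80.1 tilt [-8.6  1.3] q [-0.04  0.91 -0.08  2.13  0.1   0.25  1.2 ] shift cm [-0.04 -0.    0.07] turn -0.1
```

>>> {"method": "step_arm", "body": {"steps": [[0,0,0,0,0,0,1],[0,0,0,0,0,0,1],[0,0,0,0,0,0,1],[0,0,0,0,0,0,1],[0,0,0,0,0,0,1],[0.4,0,-3,0,0,0,1],[0.6,0,-4,0,0,0,1],[0,0,0,0,0,0,1]], "force": 12}}

```text
clock: 17.68
tool_pos: [0.4371, 0.0057, 0.118]
eef_rot: [0.086, 0.994, 0.006, -0.073]
contact_force: [0.1, 0.5, 0.3]
opening: 0.515
finger_force: 12.0
```

```bash
python3 -c "
from h import *
rel(.6468,.0537,.115,80.2)"
```

```text
t 17.68 tool [0.4371 0.0057 0.118 ] yaw 80.1 tilt [-8.2  1.4] q [-0.03  0.76 -0.11  2.11  0.08  0.42  1.21] shift cm [-19.67   8.33  -2.6 ] turn -0.1
```

```bash
python3 -c "
from h import *
rel(.6459,.0485,.1,80.2)"
```

```text
t 17.68 tool [0.4371 0.0057 0.118 ] yaw 80.1 tilt [-8.2  1.4] q [-0.03  0.76 -0.11  2.11  0.08  0.42  1.21] shift cm [-19.89   7.8   -1.12] turn -0.1
```

>>> {"method": "step_arm", "body": {"steps": [[-5,1.9,-0.5,0,0,0,1],[-5,1.9,-0.5,0,0,0,1],[-5,1.9,-0.5,0,0,0,1],[-4.9,2,-0.5,0,0,0,1],[0,0,0,0,0,0,1]]}}

```text
clock: 18.3
tool_pos: [0.6487, 0.0489, 0.104]
eef_rot: [0.085, 0.994, 0.006, -0.074]
contact_force: [-0.4, -0.1, -1.6]
opening: 0.516
finger_force: 12.0
```

```bash
python3 -c "
from h import *
rel(.6459,.0485,.07,80.2)
rel(.6459,.0485,.0488,80.2)"
```

```text
t 18.3 tool [0.6487 0.0489 0.104 ] yaw 80.2 tilt [-8.3  1.4] q [-0.07  0.97 -0.11  1.44  0.06  0.88  1.22] shift cm [-0.23 -0.08  3.4 ] turn -0.0
t 18.3 tool [0.6487 0.0489 0.104 ] yaw 80.2 tilt [-8.3  1.4] q [-0.07  0.97 -0.11  1.44  0.06  0.88  1.22] shift cm [-0.55 -0.08  5.5 ] turn -0.0
```

>>> {"method": "step_arm", "body": {"steps": [[-0.2,0,2,0,0,0,1],[-0.2,0,2,0,0,0,1],[-0.1,0,0.8,0,0,0,1],[0,0,0,0,0,0,1]]}}

```text
clock: 18.8
tool_pos: [0.6423, 0.0474, 0.0566]
eef_rot: [0.086, 0.993, 0.005, -0.076]
contact_force: [-1.0, -1.3, 0.5]
opening: 0.513
finger_force: 12.0
```

```bash
python3 -c "
from h import *
rel(.6459,.0485,.0488,80.2)"
```

```text
t 18.8 tool [0.6423 0.0474 0.0566] yaw 80.1 tilt [-8.6  1.3] q [-0.07  1.03 -0.1   1.47  0.06  0.8   1.22] shift cm [-0.45  0.17  0.72] turn -0.1
```

>>> {"method": "step_arm", "body": {"steps": [[-0.3,0.1,0.4,0,0,0,1],[0,0,0.2,0,0,0,1],[0,0,0.2,0,0,0,1],[0,0,0,0,0,0,1]]}}

```text
clock: 19.3
tool_pos: [0.6457, 0.0483, 0.0497]
eef_rot: [0.086, 0.993, 0.006, -0.075]
contact_force: [-0.2, 0.6, 2.0]
opening: 0.514
finger_force: 12.0
```

>>> {"method": "step_arm", "body": {"steps": [[0,0,0.1,0,0,0,1],[0,0,0,0,0,0,1],[0,0,0,0,0,0,-0.2],[0,0,0,0,0,0,-0.2],[0,0,0,0,0,0,-0.2],[0.3,0,-2,0,0,0,-0.2],[0.6,0,-4,0,0,0,-0.2],[0,0,0,0,0,0,-0.2]]}}

```text
clock: 20.3
tool_pos: [0.6483, 0.0487, 0.1134]
eef_rot: [0.086, 0.994, 0.006, -0.071]
contact_force: [0.9, -0.7, 0.7]
opening: 0.603
finger_force: 0.0
```

```bash
python3 -c "
from h import *
rel(.4343,.1208,.105,80.2)
s=snap('scene')
cv2.imwrite('pics/m6.png',cv2.resize(cv2.cvtColor(s['pixels'],cv2.COLOR_RGB2BGR)[140:310,170:410],(768,544),interpolation=cv2.INTER_CUBIC))"
```

```text
t 20.3 tool [0.6483 0.0487 0.1134] yaw 80.1 tilt [-8.1  1.4] q [-0.07  0.95 -0.11  1.45  0.06  0.88  1.22] shift cm [21.97  3.43  4.02] turn -0.1
```

View pics/m6.png

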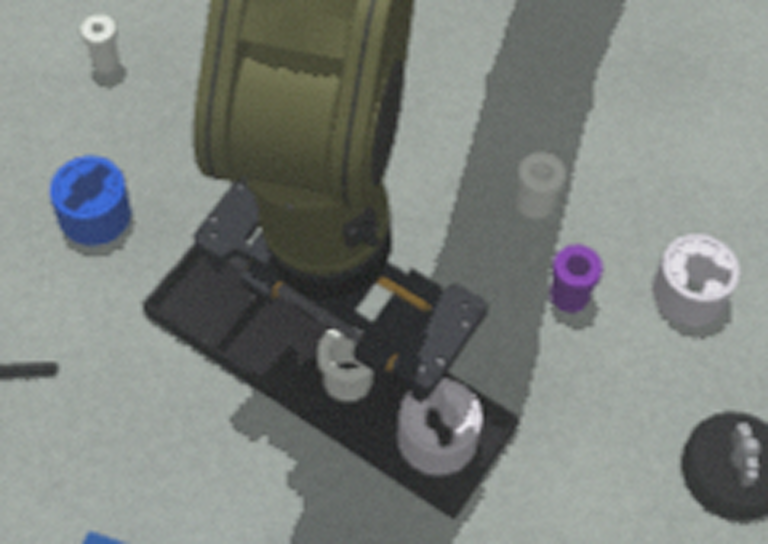

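The hub (440,430) and the large sleeve (345,365) stand upright in their bays. Now the medium sleeve.

>>> {"method": "step_arm", "body": {"steps": [[5,0.8,-0.6,0,0,0,-0.4],[5,0.8,-0.6,0,0,0,-0.4],[5,0.9,1,0,0,0,-0.4],[5,0.9,1.4,0,0,0,-0.4],[1.9,0,1.4,0,0,0,-0.4],[0,0,0,0,0,0,-0.4]]}}

```text
clock: 21.1
tool_pos: [0.4319, 0.1197, 0.1157]
eef_rot: [0.085, 0.993, 0.005, -0.077]
contact_force: [0.4, 0.3, -0.1]
opening: 0.701
finger_force: 0.0
```

```bash
python3 -c "
from h import *
rel(.4343,.1208,.08,80.2);rel(.4343,.1208,.044,80.2)"
```

```text
t 21.1 tool [0.4319 0.1197 0.1157] yaw 80.3 tilt [-8.7  1.3] q [-0.25  0.77 -0.12  2.08  0.02  0.43  1.04] shift cm [-0.76  0.16  3.5 ] turn 0.1
t 21.1 tool [0.4319 0.1197 0.1157] yaw 80.3 tilt [-8.7  1.3] q [-0.25  0.77 -0.12  2.08  0.02  0.43  1.04] shift cm [-1.32  0.17  7.05] turn 0.1
```

>>> {"method": "step_arm", "body": {"steps": [[-0.7,0.2,2,0,0,0,-0.4],[-0.2,0,2,0,0,0,-0.4],[-0.2,0,1.5,0,0,0,-0.4],[0,0,0,0,0,0,-0.4]]}}

```text
clock: 21.6
tool_pos: [0.4373, 0.1207, 0.0593]
eef_rot: [0.086, 0.993, 0.005, -0.076]
contact_force: [-0.1, -0.0, -0.1]
opening: 0.7
finger_force: 0.0
```

```bash
python3 -c "
from h import *
rel(.4343,.1208,.044,80.2)"
```

```text
t 21.6 tool [0.4373 0.1207 0.0593] yaw 80.1 tilt [-8.6  1.3] q [-0.26  0.88 -0.11  2.08  0.03  0.31  1.03] shift cm [ 0.06 -0.03  1.56] turn -0.1
```

>>> {"method": "step_arm", "body": {"steps": [[0.1,0,1.5,0,0,0,-0.4],[0,0,0,0,0,0,-0.4],[0,0,0,0,0,0,1],[0,0,0,0,0,0,1],[0,0,0,0,0,0,1],[0,0,0,0,0,0,1],[0,0,0,0,0,0,1]]}}

```text
clock: 22.48
tool_pos: [0.434, 0.1215, 0.0457]
eef_rot: [0.086, 0.993, 0.005, -0.075]
contact_force: [-0.2, -0.8, 4.9]
opening: 0.426
finger_force: 12.0
```

>>> {"method": "step_arm", "body": {"steps": [[0.4,0,-3,0,0,0,1],[0.6,0,-4,0,0,0,1],[0,0,0,0,0,0,1]]}}

```text
clock: 22.85
tool_pos: [0.4356, 0.1221, 0.1179]
eef_rot: [0.086, 0.994, 0.006, -0.073]
contact_force: [-0.9, -0.5, -0.3]
opening: 0.429
finger_force: 12.0
```

```bash
python3 -c "
from h import *
c=[.643-.048*.171,.0317-.048*.985]
print(c)
rel(*c,.115,80.2)"
```

```text
[0.634792, -0.015580000000000004]
t 22.85 tool [0.4356 0.1221 0.1179] yaw 80.1 tilt [-8.3  1.4] q [-0.25  0.76 -0.12  2.07  0.02  0.43  1.03] shift cm [-21.79 -10.15  -2.94] turn -0.1
```

>>> {"method": "step_arm", "body": {"steps": [[-5,-2.5,-0.7,0,0,0,1],[-5,-2.5,-0.7,0,0,0,1],[-5,-2.5,-0.7,0,0,0,1],[-5,-2.6,-0.7,0,0,0,1],[-1.8,0,0.2,0,0,0,1],[0,0,0,0,0,0,1]]}}

```text
clock: 23.6
tool_pos: [0.633, -0.0159, 0.1072]
eef_rot: [0.086, 0.993, 0.006, -0.076]
contact_force: [0.4, 0.6, -1.1]
opening: 0.426
finger_force: 12.0
```

```bash
python3 -c "
from h import *
c=[.6348,-.0156]
rel(*c,.08,80.2);rel(*c,.06,80.2)"
```

```text
t 23.6 tool [ 0.633  -0.0159  0.1072] yaw 80.1 tilt [-8.6  1.4] q [ 0.03  0.95 -0.12  1.49  0.09  0.86  1.28] shift cm [-0.58  0.07  2.66] turn -0.1
t 23.6 tool [ 0.633  -0.0159  0.1072] yaw 80.1 tilt [-8.6  1.4] q [ 0.03  0.95 -0.12  1.49  0.09  0.86  1.28] shift cm [-0.88  0.07  4.63] turn -0.1
```

>>> {"method": "step_arm", "body": {"steps": [[-0.6,0.1,2.4,0,0,0,1],[-0.3,0,2.2,0,0,0,1],[0,0,0,0,0,0,1],[0,0,0,0,0,0,1]]}}

```text
clock: 24.1
tool_pos: [0.6351, -0.0147, 0.0623]
eef_rot: [0.086, 0.993, 0.005, -0.075]
contact_force: [1.0, 0.3, 0.5]
opening: 0.424
finger_force: 12.0
```

```bash
python3 -c "
from h import *
c=[.6348,-.0156]
rel(*c,.0497,80.2)"
```

```text
t 24.1 tool [ 0.6351 -0.0147  0.0623] yaw 80.2 tilt [-8.5  1.4] q [ 0.02  1.01 -0.12  1.5   0.1   0.79  1.28] shift cm [-0.17 -0.09  1.24] turn -0.0
```

>>> {"method": "step_arm", "body": {"steps": [[-0.2,-0.1,0.5,0,0,0,1],[0,0,0.4,0,0,0,1],[0,0,0.3,0,0,0,1],[0,0,0,0,0,0,1]]}}

```text
clock: 24.6
tool_pos: [0.6353, -0.016, 0.0502]
eef_rot: [0.086, 0.993, 0.005, -0.075]
contact_force: [0.1, -0.3, -1.0]
opening: 0.428
finger_force: 12.0
```

>>> {"method": "step_arm", "body": {"steps": [[0,0,0.1,0,0,0,1],[0,0,0,0,0,0,1],[0,0,0,0,0,0,0],[0,0,0,0,0,0,0],[0,0,0,0,0,0,0],[0.3,0,-2,0,0,0,0],[0.6,0,-4,0,0,0,0],[0,0,0,0,0,0,0]]}}

```text
clock: 25.6
tool_pos: [0.6382, -0.0158, 0.1143]
eef_rot: [0.086, 0.994, 0.006, -0.071]
contact_force: [-0.1, 0.4, -0.2]
opening: 0.499
finger_force: 0.0
```

```bash
python3 -c "
from h import *
rel(.4613,-.2709,.11,80.2)"
```

```text
t 25.6 tool [ 0.6382 -0.0158  0.1143] yaw 80.1 tilt [-8.1  1.4] q [ 0.03  0.94 -0.12  1.48  0.09  0.87  1.28] shift cm [ 12.86 -28.17   2.31] turn -0.1
```

>>> {"method": "step_arm", "body": {"steps": [[2.2,-4.7,0,0,0,0,-0.2],[2.2,-4.7,0,0,0,0,-0.2],[2.2,-4.7,0,0,0,0,-0.2],[2.1,-4.7,0,0,0,0,-0.2],[2.1,-4.7,1,0,0,0,-0.2],[2,-4.7,1,0,0,0,-0.2],[0,0,0,0,0,0,-0.2]]}}

```text
clock: 26.48
tool_pos: [0.4552, -0.2763, 0.1098]
eef_rot: [0.09, 0.993, 0.004, -0.077]
contact_force: [-0.4, 0.3, -0.6]
opening: 0.6
finger_force: 0.0
```

```bash
python3 -c "
from h import *
rel(.4613,-.2709,.06,80.2)"
```

```text
t 26.48 tool [ 0.4552 -0.2763  0.1098] yaw 79.7 tilt [-8.7  1.3] q [ 0.5   0.84 -0.11  1.83  0.21  0.64  1.62] shift cm [-1.27  0.67  4.84] turn -0.5
```

>>> {"method": "step_arm", "body": {"steps": [[-1,0.5,1.5,0,0,0,-0.2],[-0.2,0,2,0,0,0,-0.2],[0,0,0,0,0,0,-0.2],[0,0,0,0,0,0,-0.2]]}}

```text
clock: 26.98
tool_pos: [0.4679, -0.2665, 0.0735]
eef_rot: [0.085, 0.994, 0.006, -0.075]
contact_force: [-0.0, -0.6, 0.2]
opening: 0.599
finger_force: 0.0
```

```bash
python3 -c "
from h import *
rel(.4613,-.2709,.044,80.2)"
```

```text
t 26.98 tool [ 0.4679 -0.2665  0.0735] yaw 80.3 tilt [-8.5  1.4] q [ 0.47  0.9  -0.11  1.82  0.22  0.58  1.6 ] shift cm [ 0.13 -0.54  3.01] turn 0.1
```

>>> {"method": "step_arm", "body": {"steps": [[0.1,-0.5,0,0,0,0,-0.2],[0,0,1.5,0,0,0,-0.2],[0,0,1.3,0,0,0,-0.2],[0,0,0,0,0,0,-0.2],[0,0,0,0,0,0,-0.2]]}}

```text
clock: 27.6
tool_pos: [0.4608, -0.2718, 0.0459]
eef_rot: [0.086, 0.993, 0.006, -0.075]
contact_force: [-1.0, -0.9, 0.4]
opening: 0.602
finger_force: 0.0
```

```bash
python3 -c "
from h import *
rel(.4613,-.2709,.044,80.2)"
```

```text
t 27.6 tool [ 0.4608 -0.2718  0.0459] yaw 80.1 tilt [-8.5  1.4] q [ 0.48  0.95 -0.09  1.84  0.24  0.52  1.6 ] shift cm [-0.06  0.09  0.18] turn -0.1
```

>>> {"method": "step_arm", "body": {"steps": [[0,0.1,0.1,0,0,0,1],[0,0,0,0,0,0,1],[0,0,0,0,0,0,1],[0,0,0,0,0,0,1],[0,0,0,0,0,0,1],[0,0,0,0,0,0,1]]}}

```text
clock: 28.35
tool_pos: [0.4609, -0.2709, 0.0452]
eef_rot: [0.086, 0.993, 0.005, -0.075]
contact_force: [0.7, -0.1, 1.8]
opening: 0.326
finger_force: 12.0
```

>>> {"method": "step_arm", "body": {"steps": [[0.4,0,-3,0,0,0,1],[0.6,0,-4,0,0,0,1],[0,0,0,0,0,0,1]]}}

```text
clock: 28.72
tool_pos: [0.463, -0.2717, 0.118]
eef_rot: [0.086, 0.994, 0.005, -0.073]
contact_force: [-0.2, -1.5, -0.7]
opening: 0.322
finger_force: 12.0
```

```bash
python3 -c "
from h import *
c=[.643-.112*.171,.0317-.112*.985]
print(c)
rel(*c,.115,80.2)"
```

```text
[0.623848, -0.07862]
t 28.73 tool [ 0.463  -0.2717  0.118 ] yaw 80.1 tilt [-8.2  1.2] q [ 0.49  0.83 -0.12  1.82  0.21  0.65  1.62] shift cm [-12.43  21.78  -1.6 ] turn -0.1
```

>>> {"method": "step_arm", "body": {"steps": [[-2.5,4.4,-0.3,0,0,0,1],[-2.5,4.4,-0.3,0,0,0,1],[-2.5,4.4,-0.3,0,0,0,1],[-2.5,4.3,-0.3,0,0,0,1],[-2.4,4.3,-0.3,0,0,0,1],[0,0,0,0,0,0,1],[0,0,0,0,0,0,1]]}}

```text
clock: 29.6
tool_pos: [0.6205, -0.0783, 0.1103]
eef_rot: [0.086, 0.993, 0.005, -0.077]
contact_force: [-0.3, -0.2, -0.6]
opening: 0.322
finger_force: 12.0
```

```bash
python3 -c "
from h import *
c=[.6238,-.0786]
rel(*c,.08,80.2);rel(*c,.06,80.2)"
```

```text
t 29.6 tool [ 0.6205 -0.0783  0.1103] yaw 80.1 tilt [-8.7  1.3] q [ 0.12  0.93 -0.12  1.52  0.11  0.85  1.36] shift cm [-0.79  0.04  2.94] turn -0.1
t 29.6 tool [ 0.6205 -0.0783  0.1103] yaw 80.1 tilt [-8.7  1.3] q [ 0.12  0.93 -0.12  1.52  0.11  0.85  1.36] shift cm [-1.09  0.05  4.92] turn -0.1
```

>>> {"method": "step_arm", "body": {"steps": [[-0.7,0,2.4,0,0,0,1],[-0.4,0,2.4,0,0,0,1],[0,0,0,0,0,0,1],[0,0,0,0,0,0,1]]}}

```text
clock: 30.1
tool_pos: [0.6252, -0.0795, 0.063]
eef_rot: [0.087, 0.993, 0.005, -0.075]
contact_force: [-0.5, -0.5, 0.3]
opening: 0.326
finger_force: 12.0
```

```bash
python3 -c "
from h import *
c=[.6238,-.0786]
rel(*c,.0492,80.2)"
```

```text
t 30.1 tool [ 0.6252 -0.0795  0.063 ] yaw 80.0 tilt [-8.5  1.3] q [ 0.12  1.   -0.12  1.52  0.12  0.78  1.36] shift cm [-0.05  0.06  1.38] turn -0.2
```

>>> {"method": "step_arm", "body": {"steps": [[-0.1,0.1,0.6,0,0,0,1],[0,0,0.5,0,0,0,1],[0,0,0.3,0,0,0,1],[0,0,0,0,0,0,1],[0,0,0,0,0,0,1]]}}

```text
clock: 30.72
tool_pos: [0.6246, -0.0775, 0.0489]
eef_rot: [0.086, 0.993, 0.005, -0.075]
contact_force: [-0.4, -2.3, 4.7]
opening: 0.321
finger_force: 12.0
```

>>> {"method": "step_arm", "body": {"steps": [[0,0,0,0,0,0,0],[0,0,0,0,0,0,0],[0,0,0,0,0,0,0],[0.3,0,-2,0,0,0,0],[0.6,0,-4,0,0,0,0],[0.6,0,-4,0,0,0,0],[0,-4,-3,0,0,0,0],[0,-4,0,0,0,0,0]]}}

```text
clock: 31.72
tool_pos: [0.6178, -0.1572, 0.1839]
eef_rot: [0.085, 0.994, 0.005, -0.071]
contact_force: [0.3, -1.6, -0.3]
opening: 0.501
finger_force: 0.0
```

>>> {"method": "step_arm", "body": {"steps": [[1,-5,0,0,0,0,0],[1,-5,0,0,0,0,0],[1,-5,0,0,0,0,0],[1,-5,0,0,0,0,0],[0,0,0,0,0,0,0],[0,0,0,0,0,0,0]]}}

```text
clock: 32.48
tool_pos: [0.5428, -0.346, 0.1868]
eef_rot: [0.086, 0.994, 0.006, -0.074]
contact_force: [0.4, 0.7, 0.7]
opening: 0.496
finger_force: 0.0
```

```bash
python3 -c "
from h import *
s=snap('scene')
cv2.imwrite('pics/m7.png',cv2.resize(cv2.cvtColor(s['pixels'],cv2.COLOR_RGB2BGR)[100:320,120:490],(740,440),interpolation=cv2.INTER_CUBIC))
snap('top','top9')"
```

```text
(no output)
```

View pics/m7.png

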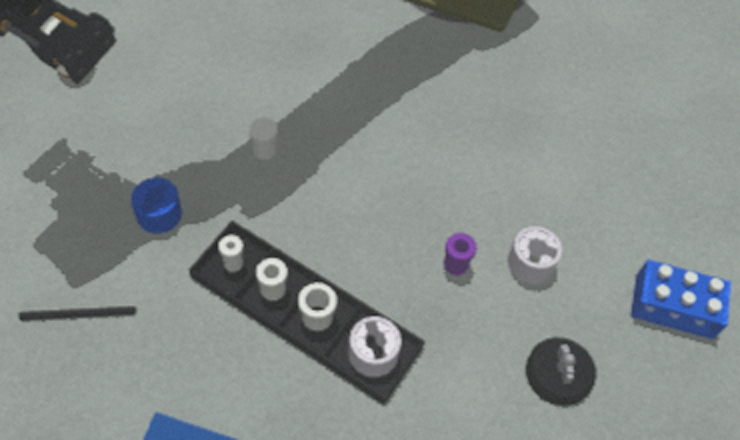

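The picture shows the hub (375,345), large (317,300), medium (271,275) and small (231,250) sleeves upright in order in the caddy. The look-alikes have not moved. Hand in.

```bash
python3 -c "
from plant import r
print(r.finish_job())"
```

```text
the job is handed in; nothing more can be done
None
```

The hub was seated fully on the spindle's foot and now stands in the caddy's longest bay. The large, medium and small sleeves stand upright in order beside it, nothing else was disturbed, and the job was handed in at about 32.5 s.

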